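# Put the microscope objectives back in their own colour-coded trays

## Task

The four microscope objectives are in each other's trays: rearrange them so that each one ends up standing upright, nose up, on the floor of the tray of its own colour. Use the empty black tray as the parking place on the way: an objective must never be stood on the bare bench, dropped or tipped over. Leave the oil bottle, the dish and the slide box where they are.

Things in the scene. Friction and masses are not known exactly. Their poses are not given: they have to be found in the camera images.
- red_lens: Microscope objective with a red collar: a round metal barrel 32 mm in diameter standing upright, nose up, 62.5 mm tall in all, about 130 g. The barrel is a plain cylinder from 0 to 52 mm above its underside (bare metal with a dark band up to 44 mm, red above), then a red shoulder tapers in 4 mm to a short metal nose 18 mm wide with a dark lens in its tip. Origin at the centre of its underside, z along the barrel to the nose. It starts in a tray of another colour.
- yellow_lens: Microscope objective with a yellow collar: a round metal barrel 32 mm in diameter standing upright, nose up, 62.5 mm tall in all, about 130 g. The barrel is a plain cylinder from 0 to 52 mm above its underside (bare metal with a dark band up to 44 mm, yellow above), then a yellow shoulder tapers in 4 mm to a short metal nose 18 mm wide with a dark lens in its tip. Origin at the centre of its underside, z along the barrel to the nose. It starts in a tray of another colour.
- green_lens: Microscope objective with a green collar: a round metal barrel 32 mm in diameter standing upright, nose up, 62.5 mm tall in all, about 130 g. The barrel is a plain cylinder from 0 to 52 mm above its underside (bare metal with a dark band up to 44 mm, green above), then a green shoulder tapers in 4 mm to a short metal nose 18 mm wide with a dark lens in its tip. Origin at the centre of its underside, z along the barrel to the nose. It starts in a tray of another colour.
- blue_lens: Microscope objective with a blue collar: a round metal barrel 32 mm in diameter standing upright, nose up, 62.5 mm tall in all, about 130 g. The barrel is a plain cylinder from 0 to 52 mm above its underside (bare metal with a dark band up to 44 mm, blue above), then a blue shoulder tapers in 4 mm to a short metal nose 18 mm wide with a dark lens in its tip. Origin at the centre of its underside, z along the barrel to the nose. It starts in a tray of another colour.
- red_tray: Red square tray fixed to the bench, 62 x 62 mm outside, 14 mm high, walls 5 mm thick round a 52 x 52 mm seat whose floor (dark rubber) is 8 mm above the bench. Origin at the centre of its underside on the bench, x and y along its sides, z up. Home of the objective of its colour; it starts with some other objective in it.
- yellow_tray: Yellow square tray fixed to the bench, 62 x 62 mm outside, 14 mm high, walls 5 mm thick round a 52 x 52 mm seat whose floor (dark rubber) is 8 mm above the bench. Origin at the centre of its underside on the bench, x and y along its sides, z up. Home of the objective of its colour; it starts with some other objective in it.
- green_tray: Green square tray fixed to the bench, 62 x 62 mm outside, 14 mm high, walls 5 mm thick round a 52 x 52 mm seat whose floor (dark rubber) is 8 mm above the bench. Origin at the centre of its underside on the bench, x and y along its sides, z up. Home of the objective of its colour; it starts with some other objective in it.
- blue_tray: Blue square tray fixed to the bench, 62 x 62 mm outside, 14 mm high, walls 5 mm thick round a 52 x 52 mm seat whose floor (dark rubber) is 8 mm above the bench. Origin at the centre of its underside on the bench, x and y along its sides, z up. Home of the objective of its colour; it starts with some other objective in it.
- spare_tray: Black square tray with a grey floor, fixed to the bench, same sizes as the coloured trays (62 x 62 mm, 14 mm high, seat 52 x 52 mm, floor 8 mm above the bench). Origin at the centre of its underside. Empty at the start; the place to park an objective for a while.
- oil_bottle: Bystander: small amber bottle with a black cap and a paper label, 34 mm in diameter, 65 mm high, standing beyond the trays. Origin at the centre of its underside. Leave it alone.
- petri_dish: Bystander: shallow round dish of pale clear glass, 90 mm in diameter, 18 mm high, on the robot's left (+y). Origin at the centre of its underside. Leave it alone.
- slide_box: Bystander: grey slide box with a black band, 100 x 85 mm, 30 mm high, on the robot's right (-y). Origin at the centre of its underside. Leave it alone.
Not all that is in view belongs to the job. Of the things like the yellow_tray, leave any that is pink; of the rest the larger one is meant.

How it is judged (in metres and radians):
At the end, for the whole second after the job is handed in: Each of the four objectives stands in the tray of its own colour: its underside within 15.5 mm of the tray's centre sideways and no more than 2.5 mm above the tray's floor, within 0.1 rad of upright, released and at rest (under 0.02 m/s). The black tray is empty again (horizontal distance between red_lens and red_tray below 0.0155 m and z of red_lens in the frame of red_tray below 0.0105 m and angle between each of red_lens, yellow_lens, green_lens, blue_lens's own z axis and vertical below 0.1 rad and linear speed of each of red_lens, yellow_lens, green_lens, blue_lens below 0.02 m/s and horizontal distance between yellow_lens and yellow_tray below 0.0155 m and z of yellow_lens in the frame of yellow_tray below 0.0105 m and horizontal distance between green_lens and green_tray below 0.0155 m and z of green_lens in the frame of green_tray below 0.0105 m and horizontal distance between blue_lens and blue_tray below 0.0155 m and z of blue_lens in the frame of blue_tray below 0.0105 m); the robot touches nothing.
It fails at once if an objective is tipped over (more than 0.7 rad from upright) (angle between any of red_lens, yellow_lens, green_lens, blue_lens's own z axis and vertical above 0.7 rad).
It fails at once if an objective is put down on the bare bench (its underside less than 4 mm above the bench) (height (world z) of any of red_lens, yellow_lens, green_lens, blue_lens below 0.004 m).
It fails at once if an objective is dropped or slammed down (faster than 0.6 m/s with its underside less than 30 mm above the bench) ((linear speed of red_lens above 0.6 m/s and height (world z) of red_lens below 0.03 m) or (linear speed of yellow_lens above 0.6 m/s and height (world z) of yellow_lens below 0.03 m) or (linear speed of green_lens above 0.6 m/s and height (world z) of green_lens below 0.03 m) or (linear speed of blue_lens above 0.6 m/s and height (world z) of blue_lens below 0.03 m)).
It fails at once if the oil bottle, the dish or the slide box is moved by more than 20 mm (distance of any of oil_bottle, petri_dish, slide_box from where it was at the start of the episode above 0.02 m).
It also fails if it takes over 122 s, if anything falls off the work surface, if the arm or the gripper's body presses on something with over 40 N, if the wrist force passes 120 N, or if a joint passes its speed limit or range.

## Robot

A 6-joint arm with a two-finger parallel gripper is mounted at the origin on the work surface. World frame = base frame: x ahead of the robot, y to its left, z up, the work surface at z = 0. Lengths are in mm, angles in rad, forces in N, time in s.
With the tool pointing down it reaches from about 300 to 775 mm from the base axis. Payload 14.6 kg.
Tool frame: the origin (TCP) lies between the finger pads; the fingertips stand manip.finger_overhang ahead of it and the grasp point (between the pads) lies 2 mm behind it (manip.finger_overhang is the distance from the TCP to the fingertips, in mm); z points along the fingers, y is the direction in which the jaws open and shut (so a half turn about z gives the same grasp; the last joint's range is limited). The gripper opens to 94 mm and grips with 3 to 60 N. Pads are 16 mm wide; open, the fingers measure 119 mm over their backs; the gripper's body (75 mm by 177 mm) begins 78 mm behind the grasp point.
Start: joints at [1.102, 0.3, 1.521, -0, 1.321, -0.067], TCP at [215.088, 506.188, 222.446] pointing down, gripper open.
Joint ranges: [-3.03, 3.03], [-0.79, 2.21], [0.23, 2.52], [-1.04, 4.18], [0, 3.07], [-2.55, 2.55]. Speed limits (rad/s): [2.22, 2.22, 2.57, 3.14, 3.14, 3.14].

## Interface

Orientations are given as [roll, pitch, yaw] about the fixed x, y, z axes, in that order (R = Rz(yaw) Ry(pitch) Rx(roll)).
In Python, from cell import manip gives the robot as it stands.
- The arm moves only by the tool drive_tool, never from a script. Its argument "steps" is a list of rows, each an object with "delta_pos": the shift along the world's x, y, z in mm, a list of three; "yaw": the turn about the world's z in rad; "hand": the finger opening in mm, from 0 to 94. A call has 1 to 5 rows; each row shifts and turns the commanded pose from where the row before left it; what a row does not reach is not made up. A row lasts 1/12 s, in which the tool goes at most 41.7 mm and 7.16 degrees, less where a joint would pass 70% of its speed; a pose out of reach is approached as far as the arm can. A call is refused whole if a number of a shift passes 41.7 or a number of a turn 0.125, either way. A call with a gripper value outside its range is refused whole. The fingers move at their own pace and stop on an object; "squeeze" is the grip in N (left out, the last holds). Time passes only in rows, so rows that do not move let the fingers close. It gives the time, the measured TCP pose, the force and the opening at its end, in the units of the state.
- manip.read_state(): the state, without advancing time (a new reading comes with each control period).
- manip.camera(name): name is "scene" or "top" or "wrist"; returns a dict with "frame" (384x512x3 uint8, red, green, blue), "range_z" (384x512 float32, mm along the optical axis (not along the pixel's ray), 0 where there is no reading), "intrinsics" (3x3 intrinsics, pixels), "dist_coeffs" ([k1, k2, p1, p2, k3] as OpenCV has them; the pictures are not rectified), "position" and "attitude" of the camera in the world. Camera axes: x right, y down, z forward; pixel columns grow to the right and rows downward; lengths in mm; the calibration is good to about 2 mm. A picture is of the moment at which its call begins.
- manip.sign_off(): hands the job in, once; it reports no verdict.
The state is a dict: "clock": time; "joints": joint angles; "qd": joint speeds; "effort": joint torques, N m; "eef_pos": TCP position; "eef_rot": TCP orientation; "wrist_force": force on the tool from outside, world axes, zero at the start; "moment": the same for the moment, N m; "finger_gap": finger opening in mm.
Only numpy, scipy, OpenCV 4.12 (cv2) and the standard library are available. Lean on these libraries where they do the work, as an engineer would, in place of code of your own. Each camera call takes 0.05 s, during which the arm holds its last target.

## Working session

There is one attempt and no reset: what is moved stays moved. The work goes in short steps, Python scripts to look and compute and a tool call to move; the robot and the scene stay as the last step left them, time stands still between calls to the robot, and variables do not carry over. Pictures are saved under pics/ and viewed, and the job is handed in when it is done.

Besides the shell and the picture viewer there is one more tool, called after ">>>" as a command line: name --argument value ..., lists and objects as JSON in quotes. drive_tool: Moves the arm, as the interface text tells. Its arguments: {"type":"object","properties":{"steps":{"type":"array"},"squeeze":{"type":"number"}},"required":["steps"]}

```bash
mkdir -p pics
cat > h.py <<'E'
import numpy as np, cv2
from cell import manip
def save(n,f): cv2.imwrite(f'pics/{n}.png',cv2.cvtColor(f,cv2.COLOR_RGB2BGR))
E
python3 - <<'E'
from h import *
print(manip.read_state()); print(manip.finger_overhang)
for n in ['scene','top']:
    c=manip.camera(n); save(n+'0',c['frame']); print(n,c['intrinsics'],c['dist_coeffs'],c['position'],c['attitude'])
    np.savez(n+'0.npz',**{k:np.array(v) for k,v in c.items()})
E
```

```text
{'clock': 0.0, 'joints': array([ 1.10241857e+00,  3.00492570e-01,  1.52156836e+00, -2.50572883e-05,
        1.32068334e+00, -6.65936018e-02]), 'qd': array([ 0.00021266, -0.00123892,  0.00059048, -0.00119045,  0.00126852,
       -0.00100292]), 'effort': array([ 1.57338718e-04, -5.31797755e+01, -3.52742493e+01,  7.07806530e-02,
        2.43121921e-02, -7.96749623e-05]), 'eef_pos': array([214.98259007, 505.98867166, 221.8799172 ]), 'eef_rot': array([-3.14044197e+00, -5.24171273e-05,  2.73981469e+00]), 'wrist_force': array([-0.21580454, -0.198682  , -0.47278619]), 'moment': array([ 0.00599777, -0.01737612,  0.00419201]), 'finger_gap': 93.74538889944434}
17.0
scene [[409.37940178   0.         256.99169927]
 [  0.         409.37940178 190.41905462]
 [  0.           0.           1.        ]] [-0.08127273  0.          0.          0.          0.        ] [1111.55330425  -83.24257398  818.31068003] [-2.52029037 -0.00332563  1.44775823]
top [[488.24856637   0.         258.40573892]
 [  0.         488.24856637 189.89691311]
 [  0.           0.           1.        ]] [-0.19992259  0.          0.          0.          0.        ] [ 467.59444452   -3.09174638 1400.59659394] [-3.04442691  0.00640146 -1.54296943]
```

View pics/top0.png

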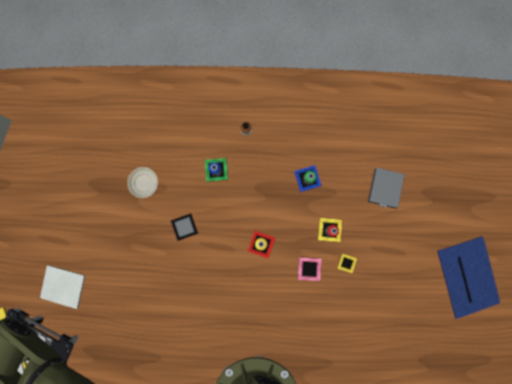

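View pics/scene0.png

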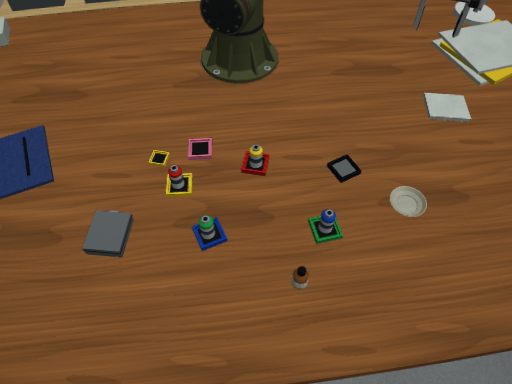

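The top view shows these trays:
- green tray at (216,170), holding the blue lens
- blue tray at (308,178), holding the green lens
- red tray at (262,244), holding the yellow lens
- black spare tray at (184,226), empty

Three things could be the yellow tray: the yellow one with the red lens at (330,230), a smaller empty yellow one at (347,263), and a pink one at (310,269). Leaving out the pink one, the larger yellow tray at (330,230) is meant. I'll confirm that in a crop and measure.

```bash
cat >> h.py <<'E'
from scipy.spatial.transform import Rotation as Ro
def world(c):
    K=np.array(c['intrinsics']);d=np.array(c['dist_coeffs'])
    h,w=c['range_z'].shape
    uv=np.stack(np.meshgrid(np.arange(w),np.arange(h)),-1).reshape(-1,1,2).astype(float)
    n=cv2.undistortPoints(uv,K,d).reshape(h,w,2)
    ray=np.dstack([n,np.ones((h,w))])
    R=Ro.from_euler('xyz',c['attitude']).as_matrix()
    return ray@R.T, np.array(c['position']), c['range_z']
def atz(c,z):
    r,p,_=world(c); return p+r*((z-p[2])/r[...,2])[...,None]
E
python3 - <<'E'
from h import *
c={k:v for k,v in np.load('top0.npz').items()}
f=c['frame']; save('crop0',cv2.resize(f[140:290,160:370],None,fx=3.8,fy=3.8,interpolation=cv2.INTER_CUBIC))
r,p,Z=world(c); W=p+r*Z[...,None]
print('bench z',[W[y,x,2].round(1) for y,x in [(210,280),(200,230),(300,250),(140,300)]])
hsv=cv2.cvtColor(f,cv2.COLOR_RGB2HSV)
A14=atz(c,14)
for n,u,v in [('green',216,170),('blue',308,178),('red',262,244),('yellow',330,230),('spare',184,226),('pink',310,269),('small',347,263)]:
    # tray rim/outside: non-wood pixels
    H,S,V=[hsv[...,i].astype(int) for i in range(3)]
    if n=='spare': m=(S<90)
    else:
        lo,hi={'green':(50,80),'blue':(100,130),'red':(0,4),'yellow':(24,34),'small':(24,34),'pink':(150,178)}[n]
        m=(H>=lo)&(H<=hi)&(S>120 if n!='pink' else S>60)&(V>70)
        if n=='red': m|=(H>=176)&(S>150)
    mm=np.zeros_like(m); R=18 if n!='small' else 13; mm[v-R:v+R+1,u-R:u+R+1]=1; m&=mm
    # upscale contours: use world points at z=14
    P=A14[m][:,:2].astype(np.float32)
    (cx,cy),(w,h),a=cv2.minAreaRect(P*1)
    print(n,m.sum(),'rect',round(cx,1),round(cy,1),round(w,1),round(h,1),round(a,1))
E
```

```text
bench z [np.float64(-2.1), np.float64(5.4), np.float64(3.0), np.float64(1400.6)]
green 226 rect 658.2 133.1 61.0 59.9 7.3
blue 231 rect 639.9 -129.9 59.8 60.1 18.4
red 262 rect 449.1 -2.3 60.3 60.4 72.2
yellow 273 rect 495.0 -196.4 63.3 61.6 85.9
spare 387 rect 491.4 219.0 55.7 57.0 21.9
pink 322 rect 381.6 -139.8 62.3 62.5 1.3
small 159 rect 400.8 -247.5 42.8 43.1 72.6
```

View pics/crop0.png

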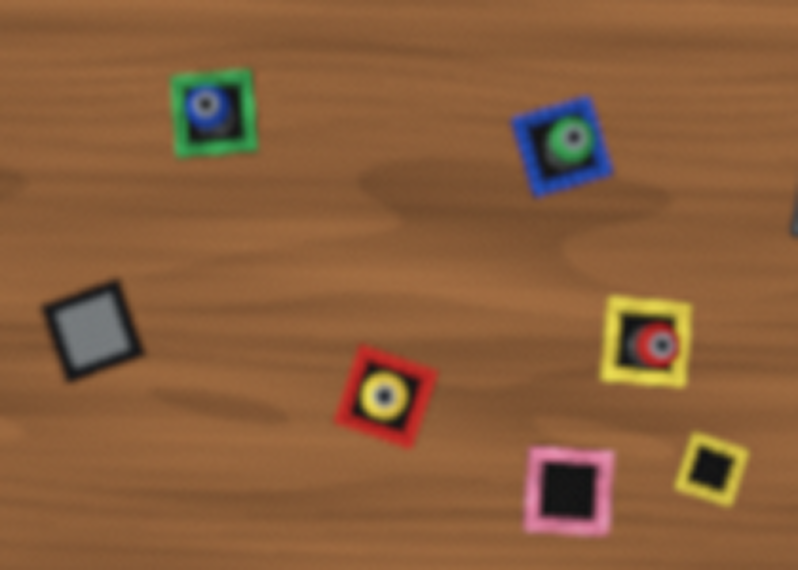

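The crop confirms it. The tray with the red lens measures about 62 mm, the other yellow one about 43 mm, and the pink one is to be ignored. Next I measure the lenses.

```bash
cat >> h.py <<'E'
HR={'red':[(0,5),(174,180)],'yellow':[(24,34)],'green':[(45,85)],'blue':[(100,130)]}
def lenspos(c,cam,lens,guess,z0=8.0):
    "axis xy from the image: fit of the lit silhouettes, via rendering collar circle at z0+48.. compare colour centroid"
    f=c['frame']; hsv=cv2.cvtColor(f,cv2.COLOR_RGB2HSV).astype(int)
    m=np.zeros(f.shape[:2],bool)
    for lo,hi in HR[lens]: m|=(hsv[...,0]>=lo)&(hsv[...,0]<=hi)&(hsv[...,1]>100)&(hsv[...,2]>40)
    A=atz(c,z0+50)[...,:2]
    m&=np.hypot(*(A-np.array(guess)).transpose(2,0,1))<24
    # keep blob nearest guess, filled (nose is inside it)
    n,l,s,ce=cv2.connectedComponentsWithStats(m.astype(np.uint8))
    return m,A,n,l,s,ce
E
python3 - <<'E'
from h import *
c={k:v for k,v in np.load('top0.npz').items()}
f=c['frame']; r,p,Z=world(c)
A=atz(c,70.5)
W=p+r*Z[...,None]
for n,u,v in [('blue',214,167),('green',310.5,176.5),('red',333.5,230.5),('yellow',261,244)]:
    u0,v0=int(u),int(v)
    g=f[v0-6:v0+7,u0-6:u0+7].astype(int); 
    print(n,'lens px',u,v,'tip', A[int(round(v)),int(round(u))].round(1)[:2])
    sub=W[v0-9:v0+10,u0-9:u0+10].reshape(-1,3); k=sub[:,2]>48
    print('  depth pts',k.sum(),sub[k].mean(0).round(1),sub[:,2].max().round(1),'minmax',sub[k].min(0).round(1),sub[k].max(0).round(1))
big=[]
for n,u,v in [('blue',214,167),('green',310,176),('red',333,230),('yellow',261,244)]:
    big.append(cv2.resize(f[v-10:v+11,u-10:u+11],(378,378),interpolation=cv2.INTER_NEAREST))
save('lens0',cv2.resize(np.vstack([np.hstack(big[:2]),np.hstack(big[2:])]),(588,588),interpolation=cv2.INTER_AREA))
E
```

```text
blue lens px 214 167 tip [657.  133.2]
  depth pts 106 [657.  133.6  64. ] 77.2 minmax [642.9 120.2  48.4] [672.8 148.3  77.2]
green lens px 310.5 176.5 tip [ 639.2 -131.7]
  depth pts 111 [ 636.9 -130.9   88.1] 1400.6 minmax [ 467.6 -149.9   48.7] [ 657.2   -3.1 1400.6]
red lens px 333.5 230.5 tip [ 492.6 -200.3]
  depth pts 102 [ 491.4 -198.4   64.7] 78.5 minmax [ 476.2 -213.    49.7] [ 506.6 -185.6   78.5]
yellow lens px 261 244 tip [449.6  -2.1]
  depth pts 108 [451.5  -1.9  89.4] 1400.6 minmax [435.8 -15.9  55.7] [ 467.6   11.8 1400.6]
```

View pics/lens0.png

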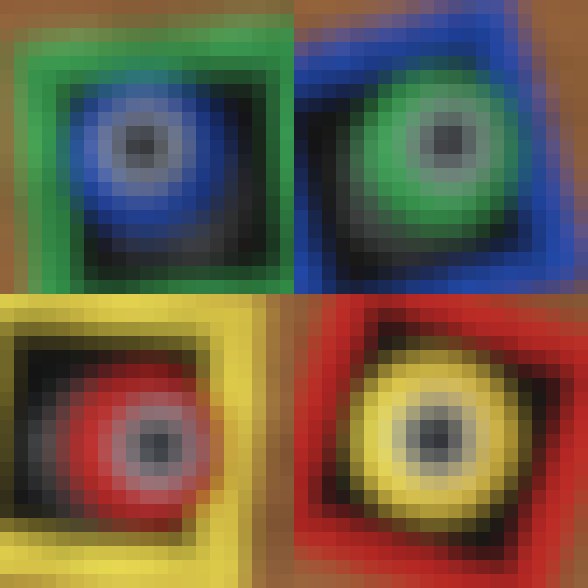

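>>> drive_tool --steps '[{"delta_pos": [29.5,-24.8,-5],"yaw": 0,"hand": 94},{"delta_pos": [29.5,-24.8,-5],"yaw": 0,"hand": 94},{"delta_pos": [29.5,-24.8,-5],"yaw": 0,"hand": 94},{"delta_pos": [29.5,-24.8,-5],"yaw": 0,"hand": 94},{"delta_pos": [29.5,-24.8,-5],"yaw": 0,"hand": 94}]' --squeeze 25

```text
clock: 0.52
eef_pos: [363.5, 380.8, 197.1]
eef_rot: [-3.141, -0.0, 2.74]
wrist_force: [-0.4, -0.2, 0.3]
finger_gap: 94.2
```

>>> drive_tool --steps '[{"delta_pos": [29.5,-24.8,-5],"yaw": 0,"hand": 94},{"delta_pos": [29.5,-24.8,-5],"yaw": 0,"hand": 94},{"delta_pos": [29.5,-24.8,-5],"yaw": 0,"hand": 94},{"delta_pos": [29.5,-24.8,-5],"yaw": 0,"hand": 94},{"delta_pos": [29.5,-24.8,-5],"yaw": 0,"hand": 94}]'

```text
clock: 0.93
eef_pos: [511.2, 256.6, 172.0]
eef_rot: [-3.141, -0.0, 2.74]
wrist_force: [0.7, 0.4, 0.1]
finger_gap: 94.0
```

>>> drive_tool --steps '[{"delta_pos": [29.5,-24.8,-5],"yaw": 0,"hand": 94},{"delta_pos": [29.5,-24.8,-5],"yaw": 0,"hand": 94},{"delta_pos": [29.5,-24.8,-5],"yaw": 0,"hand": 94},{"delta_pos": [20,-17,-5],"yaw": 0,"hand": 94},{"delta_pos": [0,0,0],"yaw": 0,"hand": 94}]'

```text
clock: 1.35
eef_pos: [620.8, 163.0, 150.4]
eef_rot: [-3.14, -0.001, 2.736]
wrist_force: [-0.9, -0.7, -0.5]
finger_gap: 94.1
```

Run:
```python
from h import *
c=manip.camera('wrist'); save('wrist1',c['frame']); np.savez('wrist1.npz',**{k:np.array(v) for k,v in c.items()})
s=manip.read_state(); print(s['eef_pos'],s['eef_rot'],s['joints'],c['position'],c['attitude'])
r,p,Z=world(c)
```

```text
[619.31538851 164.83163059 150.83341445] [-3.14026294e+00 -1.74439860e-03  2.73686767e+00] [ 2.03018608e-01  5.63628959e-01  1.31681340e+00 -1.00230443e-04
  1.26334162e+00 -9.63023457e-01] [544.38473034 195.20073544 313.26507479] [2.85566529e+00 2.00599150e-03 1.16637880e+00]
```

View pics/wrist1.png

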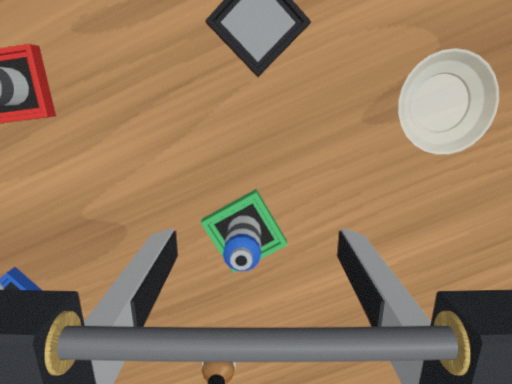

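The wrist view shows the blue lens tip at about (241,261), standing in the green tray, with the jaws on either side. I'll compute its position.

Run:
```python
from h import *
c={k:v for k,v in np.load('wrist1.npz').items()}
print(atz(c,70.5)[261,241].round(1))
A=atz(c,14)
for v,u in [(191,257),(221,201),(271,235),(240,287)]: print(A[v,u].round(1))
print(np.mean([A[v,u] for v,u in [(191,257),(221,201),(271,235),(240,287)]],0))
print('spare',np.mean([A[v,u] for v,u in [(22,207),(22,310),(76,258)]],0), [A[v,u].round(1) for v,u in [(22,207),(22,310),(76,258)]])
```

```text
[656.3 132.8  70.5]
[622.3 161.2  14. ]
[628.7 100.3  14. ]
[690.2 108.2  14. ]
[679.2 168.5  14. ]
[655.10683075 134.54754412  14.        ]
spare [503.53643226 213.22876394  14.        ] [array([474. , 180.2,  14. ]), array([507.2, 257.6,  14. ]), array([529.4, 201.9,  14. ])]
```

>>> drive_tool --steps '[{"delta_pos": [19,-16,0],"yaw": 0,"hand": 94},{"delta_pos": [18.5,-15.5,0],"yaw": 0,"hand": 94},{"delta_pos": [0,0,0],"yaw": 0,"hand": 94},{"delta_pos": [0,0,0],"yaw": 0,"hand": 94}]'

```text
clock: 1.73
eef_pos: [655.8, 135.6, 152.1]
eef_rot: [-3.141, -0.001, 2.739]
wrist_force: [0.2, 0.3, 1.2]
finger_gap: 94.0
```

>>> drive_tool --steps '[{"delta_pos": [1,-2,-35],"yaw": 0,"hand": 94},{"delta_pos": [0,0,-35],"yaw": 0,"hand": 94},{"delta_pos": [0,0,-25],"yaw": 0,"hand": 94},{"delta_pos": [0,0,-16],"yaw": 0,"hand": 94},{"delta_pos": [0,0,0],"yaw": 0,"hand": 94}]'

```text
clock: 2.15
eef_pos: [654.3, 134.4, 37.7]
eef_rot: [-3.138, -0.005, 2.741]
wrist_force: [-0.7, -0.4, -0.3]
finger_gap: 93.7
```

>>> drive_tool --steps '[{"delta_pos": [0,0,0],"yaw": 0,"hand": 50},{"delta_pos": [0,0,0],"yaw": 0,"hand": 40},{"delta_pos": [0,0,0],"yaw": 0,"hand": 36},{"delta_pos": [0,0,0],"yaw": 0,"hand": 33},{"delta_pos": [0,0,0],"yaw": 0,"hand": 30}]'

```text
clock: 2.57
eef_pos: [657.4, 133.4, 42.5]
eef_rot: [3.141, 0.001, 2.74]
wrist_force: [0.2, 0.6, -0.3]
finger_gap: 63.9
```

>>> drive_tool --steps '[{"delta_pos": [0,0,0],"yaw": 0,"hand": 25},{"delta_pos": [0,0,0],"yaw": 0,"hand": 25},{"delta_pos": [0,0,0],"yaw": 0,"hand": 25}]'

```text
clock: 2.82
eef_pos: [657.1, 133.2, 41.6]
eef_rot: [3.142, 0.0, 2.74]
wrist_force: [0.1, 0.2, -0.7]
finger_gap: 44.0
```

Fingers move at about 80 mm/s, so I keep closing.

>>> drive_tool --steps '[{"delta_pos": [0,0,0],"yaw": 0,"hand": 25},{"delta_pos": [0,0,0],"yaw": 0,"hand": 25},{"delta_pos": [0,0,0],"yaw": 0,"hand": 25},{"delta_pos": [0,0,0],"yaw": 0,"hand": 25},{"delta_pos": [0,0,0],"yaw": 0,"hand": 25}]'

```text
clock: 3.23
eef_pos: [657.1, 133.3, 41.4]
eef_rot: [-3.141, -0.0, 2.74]
wrist_force: [0.4, -0.6, 0.9]
finger_gap: 31.3
```

>>> drive_tool --steps '[{"delta_pos": [0,0,8],"yaw": 0,"hand": 25},{"delta_pos": [0,0,20],"yaw": 0,"hand": 25},{"delta_pos": [0,0,32],"yaw": 0,"hand": 25},{"delta_pos": [0,0,25],"yaw": 0,"hand": 25},{"delta_pos": [0,0,10],"yaw": 0,"hand": 25}]'

```text
clock: 3.65
eef_pos: [658.2, 133.5, 141.0]
eef_rot: [3.139, 0.004, 2.74]
wrist_force: [-0.6, 0.2, -1.9]
finger_gap: 31.6
```

>>> drive_tool --steps '[{"delta_pos": [-16,8,0],"yaw": 0,"hand": 25},{"delta_pos": [-30,16,0],"yaw": 0,"hand": 25},{"delta_pos": [-34,18,0],"yaw": 0,"hand": 25},{"delta_pos": [-34,18,0],"yaw": 0,"hand": 25},{"delta_pos": [-30,15,0],"yaw": 0,"hand": 25}]'

```text
clock: 4.07
eef_pos: [510.7, 208.9, 135.8]
eef_rot: [-3.141, -0.001, 2.74]
wrist_force: [0.8, 1.2, -1.8]
finger_gap: 31.6
```

>>> drive_tool --steps '[{"delta_pos": [-16,8,0],"yaw": 0,"hand": 25},{"delta_pos": [-6,3,0],"yaw": 0,"hand": 25},{"delta_pos": [0,0,0],"yaw": 0,"hand": 25},{"delta_pos": [0,0,0],"yaw": 0,"hand": 25},{"delta_pos": [0,0,0],"yaw": 0,"hand": 25}]'

```text
clock: 4.48
eef_pos: [492.0, 218.7, 136.2]
eef_rot: [-3.142, 0.0, 2.739]
wrist_force: [-0.2, -0.9, -1.6]
finger_gap: 31.4
```

Run:
```python
from h import *
c=manip.camera('wrist'); save('wrist2',c['frame'])
print(manip.read_state()['eef_pos'])
```

```text
[491.97146452 218.6827128  136.18377502]
```

View pics/wrist2.png

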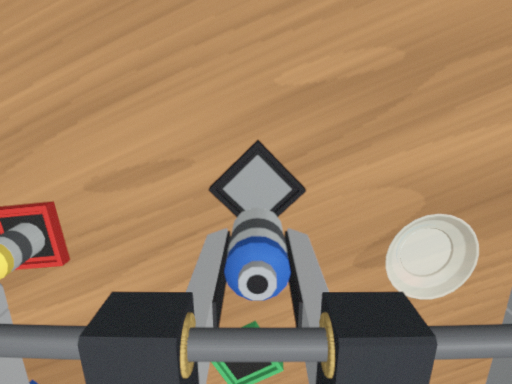

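Blue is held upright at (257,280), just above the spare tray at (257,185). Lowering it now.

>>> drive_tool --steps '[{"delta_pos": [-1,0,-25],"yaw": 0,"hand": 25},{"delta_pos": [0,0,-30],"yaw": 0,"hand": 25},{"delta_pos": [0,0,-20],"yaw": 0,"hand": 25},{"delta_pos": [0,0,-8],"yaw": 0,"hand": 25},{"delta_pos": [0,0,0],"yaw": 0,"hand": 25}]'

```text
clock: 4.95
eef_pos: [489.8, 218.5, 51.7]
eef_rot: [-3.139, -0.002, 2.739]
wrist_force: [0.3, 0.8, -1.9]
finger_gap: 31.8
```

>>> drive_tool --steps '[{"delta_pos": [0,0,-5],"yaw": 0,"hand": 25},{"delta_pos": [0,0,-4],"yaw": 0,"hand": 25},{"delta_pos": [0,0,-2],"yaw": 0,"hand": 25},{"delta_pos": [0,0,-1],"yaw": 0,"hand": 25},{"delta_pos": [0,0,0],"yaw": 0,"hand": 25}]'

```text
clock: 5.37
eef_pos: [490.3, 219.4, 41.8]
eef_rot: [3.141, 0.0, 2.74]
wrist_force: [-1.3, 0.9, -1.4]
finger_gap: 31.4
```

>>> drive_tool --steps '[{"delta_pos": [0,0,0],"yaw": 0,"hand": 34},{"delta_pos": [0,0,0],"yaw": 0,"hand": 40},{"delta_pos": [0,0,0],"yaw": 0,"hand": 60},{"delta_pos": [0,0,0],"yaw": 0,"hand": 60},{"delta_pos": [0,0,0],"yaw": 0,"hand": 60}]'

```text
clock: 5.78
eef_pos: [490.2, 219.3, 41.6]
eef_rot: [3.141, 0.0, 2.74]
wrist_force: [0.1, -0.0, 0.8]
finger_gap: 56.3
```

>>> drive_tool --steps '[{"delta_pos": [0,0,0],"yaw": 0,"hand": 60},{"delta_pos": [0,0,20],"yaw": 0,"hand": 60},{"delta_pos": [0,0,30],"yaw": 0,"hand": 60},{"delta_pos": [0,0,30],"yaw": 0,"hand": 60},{"delta_pos": [0,0,10],"yaw": 0,"hand": 60}]'

```text
clock: 6.2
eef_pos: [491.3, 219.8, 135.5]
eef_rot: [3.138, 0.004, 2.74]
wrist_force: [0.4, 0.2, 0.7]
finger_gap: 60.0
```

>>> drive_tool --steps '[{"delta_pos": [15,-35,0],"yaw": 0,"hand": 60},{"delta_pos": [15,-35,0],"yaw": 0,"hand": 60},{"delta_pos": [15,-35,0],"yaw": 0,"hand": 60},{"delta_pos": [15,-35,0],"yaw": 0,"hand": 60},{"delta_pos": [15,-35,0],"yaw": 0,"hand": 60}]'

```text
clock: 6.62
eef_pos: [565.4, 42.5, 131.1]
eef_rot: [-3.142, -0.0, 2.74]
wrist_force: [1.0, 0.1, -0.1]
finger_gap: 60.0
```

>>> drive_tool --steps '[{"delta_pos": [15,-35,0],"yaw": 0,"hand": 60},{"delta_pos": [15,-35,0],"yaw": 0,"hand": 60},{"delta_pos": [15,-35,0],"yaw": 0,"hand": 60},{"delta_pos": [15,-35,0],"yaw": 0,"hand": 60},{"delta_pos": [0,0,0],"yaw": 0,"hand": 60}]'

```text
clock: 7.03
eef_pos: [626.1, -101.4, 130.5]
eef_rot: [-3.141, 0.0, 2.735]
wrist_force: [-1.1, -1.0, -1.0]
finger_gap: 60.0
```

Run:
```python
from h import *
c=manip.camera('wrist'); save('wrist3',c['frame']); np.savez('wrist3.npz',**{k:np.array(v) for k,v in c.items()})
print(manip.read_state()['eef_pos'])
```

```text
[625.33440775 -98.64768265 130.31225247]
```

View pics/wrist3.png

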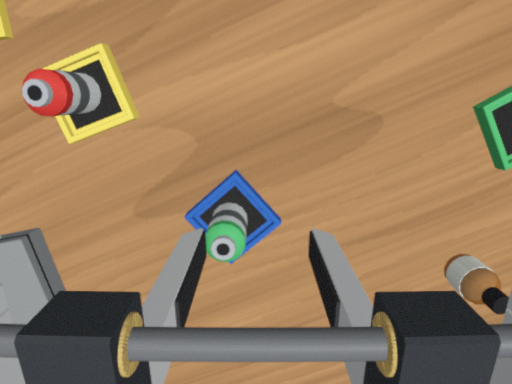

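The green lens tip is at (223,249) in the blue tray, and the red tip is at (37,93) in the yellow tray.

Run:
```python
from h import *
c={k:v for k,v in np.load('wrist3.npz').items()}
A=atz(c,70.5); print(A[249,223].round(1),A[93,37].round(1))
A=atz(c,14); print(np.mean([A[v,u] for v,u in [(171,236),(216,185),(220,281),(263,233)]],0),np.mean([A[v,u] for v,u in [(44,104),(142,70),(116,136)]],0),[A[v,u].round(1) for v,u in [(44,104),(142,70),(116,136),(67,47)]])
```

```text
[ 638.6 -134.6   70.5] [ 490.4 -200.1   70.5]
[ 637.96026815 -129.90375209   14.        ] [ 503.92491869 -186.50976721   14.        ] [array([ 465.9, -163.7,   14. ]), array([ 521., -229.,   14.]), array([ 524.9, -166.9,   14. ]), array([ 461.6, -214.7,   14. ])]
```

>>> drive_tool --steps '[{"delta_pos": [10,-25,0],"yaw": 0,"hand": 60},{"delta_pos": [5,-12.5,0],"yaw": 0,"hand": 60},{"delta_pos": [0,0,-10],"yaw": 0,"hand": 60},{"delta_pos": [0,0,0],"yaw": 0,"hand": 60}]'

```text
clock: 7.42
eef_pos: [639.1, -132.4, 118.9]
eef_rot: [-3.141, -0.003, 2.74]
wrist_force: [0.2, 0.2, -0.6]
finger_gap: 60.2
```

Run:
```python
from h import *
c=manip.camera('wrist'); save('wrist4',c['frame']); np.savez('wrist4.npz',**{k:np.array(v) for k,v in c.items()})
print(manip.read_state()['eef_pos'])
```

```text
[ 639.15369474 -131.92882895  119.6946837 ]
```

View pics/wrist4.png

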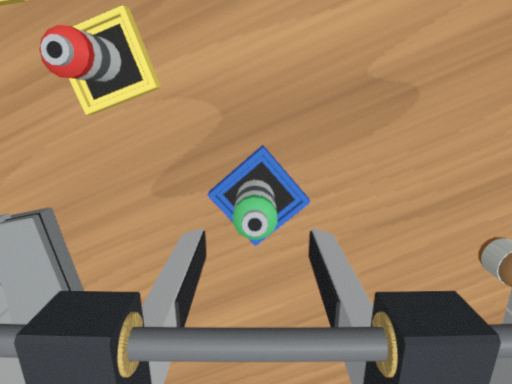

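Run:
```python
from h import *
c={k:v for k,v in np.load('wrist4.npz').items()}
A=atz(c,70.5); print(A[224,255].round(1), A[50,56].round(1))
A=atz(c,14); print(np.mean([A[v,u] for v,u in [(146,263),(194,208),(200,310),(244,256)]],0),np.mean([A[v,u] for v,u in [(7,126),(112,89),(88,158),(35,62)]],0))
```

```text
[ 638.5 -134.4   70.5] [ 490.1 -200.6   70.5]
[ 637.90081189 -130.66941759   14.        ] [ 494.447864 -194.241797   14.      ]
```

>>> drive_tool --steps '[{"delta_pos": [-0.5,-1.5,-25],"yaw": 0,"hand": 60},{"delta_pos": [0,0,-30],"yaw": 0,"hand": 60},{"delta_pos": [0,0,-18],"yaw": 0,"hand": 60},{"delta_pos": [0,0,-7],"yaw": 0,"hand": 60},{"delta_pos": [0,0,0],"yaw": 0,"hand": 60}]'

```text
clock: 7.88
eef_pos: [638.7, -133.4, 40.0]
eef_rot: [-3.141, -0.003, 2.741]
wrist_force: [-0.2, 0.8, -0.2]
finger_gap: 59.9
```

>>> drive_tool --steps '[{"delta_pos": [0,0,0],"yaw": 0,"hand": 25},{"delta_pos": [0,0,0],"yaw": 0,"hand": 25},{"delta_pos": [0,0,0],"yaw": 0,"hand": 25},{"delta_pos": [0,0,0],"yaw": 0,"hand": 25},{"delta_pos": [0,0,0],"yaw": 0,"hand": 25}]'

```text
clock: 8.3
eef_pos: [639.9, -134.8, 42.3]
eef_rot: [3.141, 0.001, 2.74]
wrist_force: [-0.5, 0.4, 4.4]
finger_gap: 31.2
```

>>> drive_tool --steps '[{"delta_pos": [0,0,0],"yaw": 0,"hand": 25},{"delta_pos": [0,0,0],"yaw": 0,"hand": 25},{"delta_pos": [0,0,0],"yaw": 0,"hand": 25}]'

```text
clock: 8.55
eef_pos: [639.9, -134.8, 42.3]
eef_rot: [3.141, 0.001, 2.74]
wrist_force: [-1.3, 1.1, 5.8]
finger_gap: 31.6
```

>>> drive_tool --steps '[{"delta_pos": [0,0,5],"yaw": 0,"hand": 25},{"delta_pos": [0,0,20],"yaw": 0,"hand": 25},{"delta_pos": [0,0,35],"yaw": 0,"hand": 25},{"delta_pos": [0,0,25],"yaw": 0,"hand": 25},{"delta_pos": [0,0,10],"yaw": 0,"hand": 25}]'

```text
clock: 8.97
eef_pos: [640.7, -135.0, 140.6]
eef_rot: [3.141, 0.005, 2.74]
wrist_force: [-0.2, 0.6, 0.1]
finger_gap: 31.8
```

>>> drive_tool --steps '[{"delta_pos": [0,0,0],"yaw": 0,"hand": 25},{"delta_pos": [0,0,0],"yaw": 0,"hand": 25}]'

```text
clock: 9.13
eef_pos: [639.2, -134.6, 135.4]
eef_rot: [-3.141, -0.001, 2.74]
wrist_force: [1.2, 0.5, -2.0]
finger_gap: 31.6
```

Run:
```python
from h import *
c=manip.camera('wrist'); save('wrist5',c['frame'])
c=manip.camera('scene'); save('scene5',cv2.resize(c['frame'][60:300,100:450],None,fx=2.2,fy=2.2,interpolation=cv2.INTER_CUBIC))
print(manip.read_state()['eef_pos'])
```

```text
[ 638.80406963 -134.54170344  134.15949626]
```

View pics/wrist5.png

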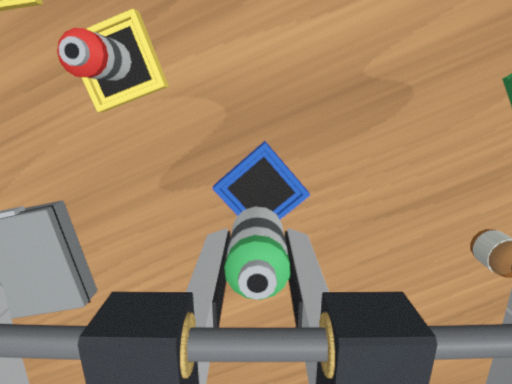

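View pics/scene5.png

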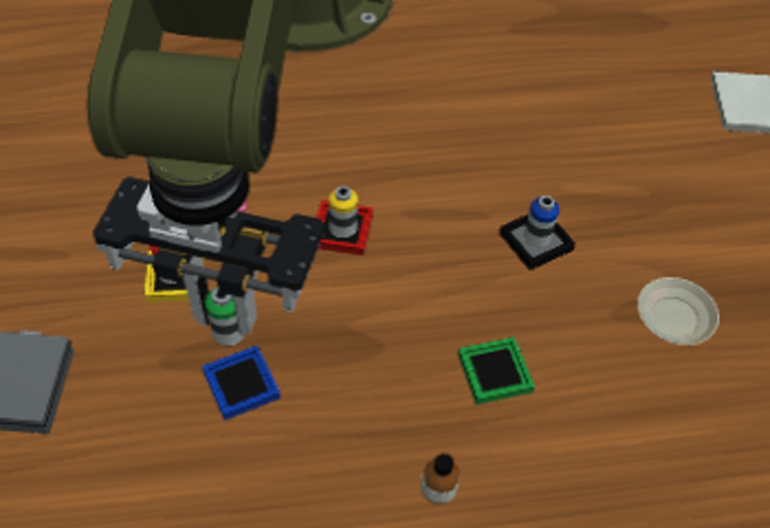

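Green is held upright over the blue tray at (260,185), and blue stands in the spare tray. Taking green to the green tray.

>>> drive_tool --steps '[{"delta_pos": [2,20,0],"yaw": 0,"hand": 25},{"delta_pos": [3,36,0],"yaw": 0,"hand": 25},{"delta_pos": [3,38,0],"yaw": 0,"hand": 25},{"delta_pos": [3,38,0],"yaw": 0,"hand": 25},{"delta_pos": [3,38,0],"yaw": 0,"hand": 25}]'

```text
clock: 9.65
eef_pos: [652.8, 36.9, 134.5]
eef_rot: [-3.14, -0.003, 2.739]
wrist_force: [0.9, 0.6, -0.9]
finger_gap: 31.5
```

>>> drive_tool --steps '[{"delta_pos": [2,38,0],"yaw": 0,"hand": 25},{"delta_pos": [1,34,0],"yaw": 0,"hand": 25},{"delta_pos": [1,20,0],"yaw": 0,"hand": 25},{"delta_pos": [0,6,0],"yaw": 0,"hand": 25},{"delta_pos": [0,0,0],"yaw": 0,"hand": 25}]'

```text
clock: 10.07
eef_pos: [656.9, 134.5, 134.7]
eef_rot: [-3.14, -0.002, 2.742]
wrist_force: [0.1, -0.4, -2.0]
finger_gap: 31.5
```

>>> drive_tool --steps '[{"delta_pos": [0,0,-25],"yaw": 0,"hand": 25},{"delta_pos": [0,0,-30],"yaw": 0,"hand": 25},{"delta_pos": [0,0,-15],"yaw": 0,"hand": 25},{"delta_pos": [0,0,-8],"yaw": 0,"hand": 25},{"delta_pos": [0,0,0],"yaw": 0,"hand": 25}]'

```text
clock: 10.48
eef_pos: [656.7, 131.7, 56.1]
eef_rot: [-3.14, -0.003, 2.738]
wrist_force: [-0.5, -0.5, -0.9]
finger_gap: 31.5
```

>>> drive_tool --steps '[{"delta_pos": [0,0,-7],"yaw": 0,"hand": 25},{"delta_pos": [0,0,-5],"yaw": 0,"hand": 25},{"delta_pos": [0,0,-3],"yaw": 0,"hand": 25},{"delta_pos": [0,0,-1],"yaw": 0,"hand": 25},{"delta_pos": [0,0,0],"yaw": 0,"hand": 25}]'

```text
clock: 10.9
eef_pos: [657.7, 133.3, 42.6]
eef_rot: [3.141, 0.0, 2.74]
wrist_force: [0.5, -0.0, -1.0]
finger_gap: 31.7
```

>>> drive_tool --steps '[{"delta_pos": [0,0,0],"yaw": 0,"hand": 25},{"delta_pos": [0,0,-0.5],"yaw": 0,"hand": 25},{"delta_pos": [0,0,0],"yaw": 0,"hand": 25}]'

```text
clock: 11.15
eef_pos: [657.8, 133.4, 42.3]
eef_rot: [3.141, 0.001, 2.74]
wrist_force: [-0.1, 1.0, 0.5]
finger_gap: 31.2
```

>>> drive_tool --steps '[{"delta_pos": [0,0,0],"yaw": 0,"hand": 34},{"delta_pos": [0,0,0],"yaw": 0,"hand": 40},{"delta_pos": [0,0,0],"yaw": 0,"hand": 60},{"delta_pos": [0,0,0],"yaw": 0,"hand": 60},{"delta_pos": [0,0,0],"yaw": 0,"hand": 60}]'

```text
clock: 11.57
eef_pos: [657.6, 133.3, 42.0]
eef_rot: [-3.142, 0.0, 2.74]
wrist_force: [-0.8, 0.4, 0.3]
finger_gap: 56.6
```

>>> drive_tool --steps '[{"delta_pos": [0,0,0],"yaw": 0,"hand": 60},{"delta_pos": [0,0,20],"yaw": 0,"hand": 60},{"delta_pos": [0,0,30],"yaw": 0,"hand": 60},{"delta_pos": [0,0,30],"yaw": 0,"hand": 60},{"delta_pos": [0,0,10],"yaw": 0,"hand": 60}]'

```text
clock: 11.98
eef_pos: [658.9, 133.5, 136.8]
eef_rot: [3.139, 0.005, 2.74]
wrist_force: [-0.0, -0.1, 0.2]
finger_gap: 59.9
```

Run:
```python
from h import *
c=manip.camera('wrist'); save('wrist6',c['frame']);np.savez('wrist6.npz',**{k:np.array(v) for k,v in c.items()})
print(manip.read_state()['eef_pos'])
```

```text
[659.14689083 133.52399767 136.94238294]
```

View pics/wrist6.png

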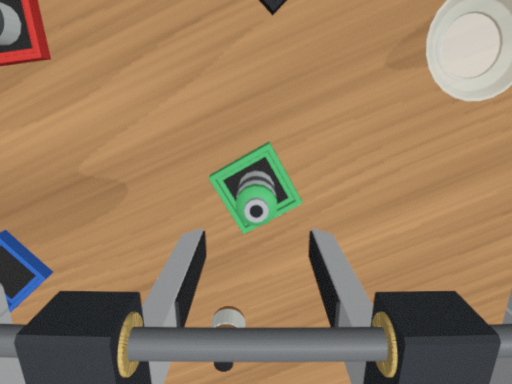

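Green stands upright at the centre of the green tray, tip at (256,210). Next is blue, in the spare tray.

>>> drive_tool --steps '[{"delta_pos": [-30,15.5,0],"yaw": 0,"hand": 60},{"delta_pos": [-34,17.5,0],"yaw": 0,"hand": 60},{"delta_pos": [-34,17.5,0],"yaw": 0,"hand": 60},{"delta_pos": [-34,17.5,0],"yaw": 0,"hand": 60},{"delta_pos": [-25,13,0],"yaw": 0,"hand": 60}]'

```text
clock: 12.45
eef_pos: [497.7, 215.0, 130.6]
eef_rot: [-3.14, -0.002, 2.74]
wrist_force: [0.6, 0.7, -0.8]
finger_gap: 60.0
```

>>> drive_tool --steps '[{"delta_pos": [-10,5,0],"yaw": 0,"hand": 60},{"delta_pos": [0,0,-20],"yaw": 0,"hand": 60},{"delta_pos": [0,0,-10],"yaw": 0,"hand": 60},{"delta_pos": [0,0,0],"yaw": 0,"hand": 60},{"delta_pos": [0,0,0],"yaw": 0,"hand": 60}]'

```text
clock: 12.87
eef_pos: [490.8, 218.8, 101.2]
eef_rot: [-3.14, -0.001, 2.739]
wrist_force: [-0.2, 0.0, -0.4]
finger_gap: 60.1
```

Run:
```python
from h import *
c=manip.camera('wrist'); save('wrist7',c['frame']);np.savez('wrist7.npz',**{k:np.array(v) for k,v in c.items()})
print(manip.read_state()['eef_pos'])
```

```text
[491.10800666 218.90111219 101.81735086]
```

View pics/wrist7.png

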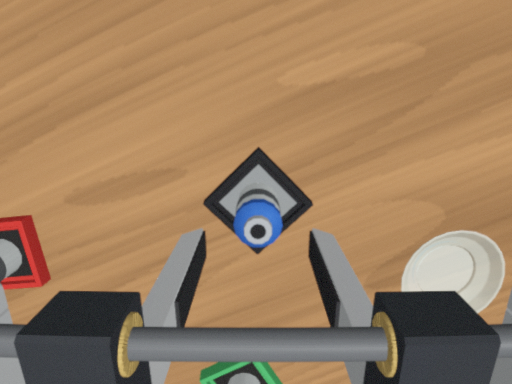

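Blue is centred between the jaws, tip at (258,231). Commanded z is about 101.9, so I descend 60.

>>> drive_tool --steps '[{"delta_pos": [0,0,-20],"yaw": 0,"hand": 60},{"delta_pos": [0,0,-22],"yaw": 0,"hand": 60},{"delta_pos": [0,0,-12],"yaw": 0,"hand": 60},{"delta_pos": [0,0,-6],"yaw": 0,"hand": 60},{"delta_pos": [0,0,0],"yaw": 0,"hand": 60}]'

```text
clock: 13.33
eef_pos: [490.5, 219.0, 41.2]
eef_rot: [-3.141, -0.001, 2.739]
wrist_force: [0.2, -0.2, -0.7]
finger_gap: 59.6
```

>>> drive_tool --steps '[{"delta_pos": [0,0,0],"yaw": 0,"hand": 40},{"delta_pos": [0,0,0],"yaw": 0,"hand": 25},{"delta_pos": [0,0,0],"yaw": 0,"hand": 25},{"delta_pos": [0,0,0],"yaw": 0,"hand": 25},{"delta_pos": [0,0,0],"yaw": 0,"hand": 25}]'

```text
clock: 13.75
eef_pos: [490.8, 219.4, 42.5]
eef_rot: [3.141, 0.001, 2.74]
wrist_force: [-0.0, -0.1, 3.7]
finger_gap: 31.7
```

>>> drive_tool --steps '[{"delta_pos": [0,0,0],"yaw": 0,"hand": 25},{"delta_pos": [0,0,0],"yaw": 0,"hand": 25},{"delta_pos": [0,0,0],"yaw": 0,"hand": 25}]'

```text
clock: 14.0
eef_pos: [490.8, 219.4, 42.5]
eef_rot: [3.141, 0.001, 2.74]
wrist_force: [-2.0, -0.1, 5.1]
finger_gap: 31.8
```

>>> drive_tool --steps '[{"delta_pos": [0,0,5],"yaw": 0,"hand": 25},{"delta_pos": [0,0,20],"yaw": 0,"hand": 25},{"delta_pos": [0,0,35],"yaw": 0,"hand": 25},{"delta_pos": [0,0,25],"yaw": 0,"hand": 25},{"delta_pos": [0,0,10],"yaw": 0,"hand": 25}]'

```text
clock: 14.42
eef_pos: [491.6, 219.7, 140.5]
eef_rot: [3.139, 0.003, 2.74]
wrist_force: [1.1, 0.2, -1.6]
finger_gap: 31.5
```

>>> drive_tool --steps '[{"delta_pos": [6,-14,0],"yaw": 0,"hand": 25},{"delta_pos": [15,-35,0],"yaw": 0,"hand": 25},{"delta_pos": [15,-35,0],"yaw": 0,"hand": 25},{"delta_pos": [15,-35,0],"yaw": 0,"hand": 25},{"delta_pos": [15,-35,0],"yaw": 0,"hand": 25}]'

```text
clock: 14.83
eef_pos: [556.6, 63.6, 136.0]
eef_rot: [-3.141, -0.001, 2.74]
wrist_force: [0.6, 0.8, -1.7]
finger_gap: 31.5
```

>>> drive_tool --steps '[{"delta_pos": [15,-35,0],"yaw": 0,"hand": 25},{"delta_pos": [15,-35,0],"yaw": 0,"hand": 25},{"delta_pos": [15,-35,0],"yaw": 0,"hand": 25},{"delta_pos": [15,-35,0],"yaw": 0,"hand": 25},{"delta_pos": [15,-35,0],"yaw": 0,"hand": 25}]'

```text
clock: 15.25
eef_pos: [631.6, -111.5, 135.8]
eef_rot: [-3.141, -0.002, 2.74]
wrist_force: [0.5, -0.2, -1.8]
finger_gap: 31.4
```

>>> drive_tool --steps '[{"delta_pos": [5,-14,0],"yaw": 0,"hand": 25},{"delta_pos": [2.5,-6.5,0],"yaw": 0,"hand": 25},{"delta_pos": [0,0,0],"yaw": 0,"hand": 25},{"delta_pos": [0,0,-25],"yaw": 0,"hand": 25},{"delta_pos": [0,0,0],"yaw": 0,"hand": 25}]'

```text
clock: 15.67
eef_pos: [637.2, -128.4, 107.9]
eef_rot: [-3.141, -0.006, 2.741]
wrist_force: [-0.7, 1.3, -3.7]
finger_gap: 31.7
```

Run:
```python
from h import *
c=manip.camera('wrist'); save('wrist8',c['frame'])
print(manip.read_state()['eef_pos'])
```

```text
[ 637.65655009 -128.45419642  109.70653596]
```

View pics/wrist8.png

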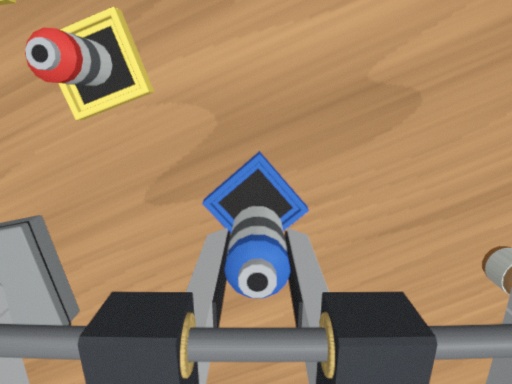

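Blue is held upright, lined up with the blue tray at (257,200). Commanded z is 111.9; I go down to about 42.5.

>>> drive_tool --steps '[{"delta_pos": [0,0,-20],"yaw": 0,"hand": 25},{"delta_pos": [0,0,-20],"yaw": 0,"hand": 25},{"delta_pos": [0,0,-11],"yaw": 0,"hand": 25},{"delta_pos": [0,0,-5],"yaw": 0,"hand": 25},{"delta_pos": [0,0,0],"yaw": 0,"hand": 25}]'

```text
clock: 16.13
eef_pos: [638.8, -129.6, 55.6]
eef_rot: [-3.141, -0.001, 2.74]
wrist_force: [-0.4, -0.2, -1.1]
finger_gap: 31.7
```

>>> drive_tool --steps '[{"delta_pos": [0,0,-6],"yaw": 0,"hand": 25},{"delta_pos": [0,0,-4],"yaw": 0,"hand": 25},{"delta_pos": [0,0,-2],"yaw": 0,"hand": 25},{"delta_pos": [0,0,-1.5],"yaw": 0,"hand": 25},{"delta_pos": [0,0,0],"yaw": 0,"hand": 25}]'

```text
clock: 16.55
eef_pos: [639.2, -130.3, 42.7]
eef_rot: [3.142, 0.0, 2.74]
wrist_force: [-0.4, -0.2, -2.1]
finger_gap: 31.7
```

>>> drive_tool --steps '[{"delta_pos": [0,0,0],"yaw": 0,"hand": 25},{"delta_pos": [0,0,0],"yaw": 0,"hand": 25}]'

```text
clock: 16.72
eef_pos: [639.1, -130.2, 42.6]
eef_rot: [3.142, 0.0, 2.74]
wrist_force: [0.5, -0.3, -1.3]
finger_gap: 31.6
```

>>> drive_tool --steps '[{"delta_pos": [0,0,-0.6],"yaw": 0,"hand": 25},{"delta_pos": [0,0,-0.4],"yaw": 0,"hand": 25},{"delta_pos": [0,0,0],"yaw": 0,"hand": 25}]'

```text
clock: 16.97
eef_pos: [639.3, -130.3, 42.5]
eef_rot: [3.142, 0.001, 2.74]
wrist_force: [-4.6, 0.1, 6.8]
finger_gap: 31.3
```

>>> drive_tool --steps '[{"delta_pos": [0,0,0],"yaw": 0,"hand": 34},{"delta_pos": [0,0,0],"yaw": 0,"hand": 40},{"delta_pos": [0,0,0],"yaw": 0,"hand": 60},{"delta_pos": [0,0,0],"yaw": 0,"hand": 60},{"delta_pos": [0,0,0],"yaw": 0,"hand": 60}]'

```text
clock: 17.38
eef_pos: [639.1, -130.2, 41.3]
eef_rot: [-3.142, -0.0, 2.74]
wrist_force: [-0.7, 0.0, 0.0]
finger_gap: 56.3
```

>>> drive_tool --steps '[{"delta_pos": [0,0,0],"yaw": 0,"hand": 60},{"delta_pos": [0,0,20],"yaw": 0,"hand": 60},{"delta_pos": [0,0,30],"yaw": 0,"hand": 60},{"delta_pos": [0,0,30],"yaw": 0,"hand": 60},{"delta_pos": [0,0,10],"yaw": 0,"hand": 60}]'

```text
clock: 17.8
eef_pos: [640.4, -130.5, 136.1]
eef_rot: [3.141, 0.006, 2.74]
wrist_force: [0.6, -0.6, 0.9]
finger_gap: 60.2
```

Run:
```python
from h import *
c=manip.camera('wrist'); save('wrist9',c['frame'])
print(manip.read_state()['eef_pos'])
```

```text
[ 640.59324437 -130.59408953  136.25333147]
```

View pics/wrist9.png

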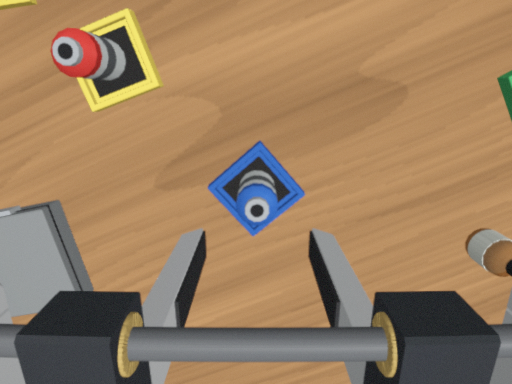

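Blue stands centred in the blue tray, tip at (257,210). Next is yellow, in the red tray.

>>> drive_tool --steps '[{"delta_pos": [-31.5,21.5,0],"yaw": 0,"hand": 60},{"delta_pos": [-31.5,21.5,0],"yaw": 0,"hand": 60},{"delta_pos": [-31.5,21.5,0],"yaw": 0,"hand": 60},{"delta_pos": [-31.5,21.5,0],"yaw": 0,"hand": 60},{"delta_pos": [-31.5,21.5,0],"yaw": 0,"hand": 60}]'

```text
clock: 18.27
eef_pos: [479.3, -21.9, 130.0]
eef_rot: [-3.141, -0.002, 2.74]
wrist_force: [-0.3, -0.6, -0.3]
finger_gap: 59.9
```

>>> drive_tool --steps '[{"delta_pos": [-25,17,0],"yaw": 0,"hand": 60},{"delta_pos": [-6.5,4.5,-10],"yaw": 0,"hand": 60},{"delta_pos": [0,0,-20],"yaw": 0,"hand": 60},{"delta_pos": [0,0,0],"yaw": 0,"hand": 60},{"delta_pos": [0,0,0],"yaw": 0,"hand": 60}]'

```text
clock: 18.68
eef_pos: [449.5, -1.2, 100.6]
eef_rot: [-3.141, -0.003, 2.74]
wrist_force: [0.6, -0.6, -0.3]
finger_gap: 59.9
```

Run:
```python
from h import *
c=manip.camera('wrist'); save('wrist10',c['frame']);np.savez('wrist10.npz',**{k:np.array(v) for k,v in c.items()})
print(manip.read_state()['eef_pos'])
```

```text
[450.0952611   -1.33012288 101.31244917]
```

View pics/wrist10.png

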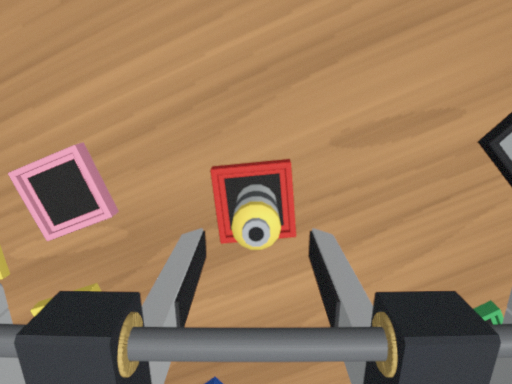

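The yellow tip at (256,234) is centred between the jaws. Descending to grip.

>>> drive_tool --steps '[{"delta_pos": [0,0,-20],"yaw": 0,"hand": 60},{"delta_pos": [0,0,-22],"yaw": 0,"hand": 60},{"delta_pos": [0,0,-12],"yaw": 0,"hand": 60},{"delta_pos": [0,0,-5],"yaw": 0,"hand": 60},{"delta_pos": [0,0,0],"yaw": 0,"hand": 60}]'

```text
clock: 19.15
eef_pos: [450.0, -1.4, 42.0]
eef_rot: [-3.141, -0.001, 2.739]
wrist_force: [0.1, -0.5, -0.5]
finger_gap: 60.2
```

>>> drive_tool --steps '[{"delta_pos": [0,0,0],"yaw": 0,"hand": 50},{"delta_pos": [0,0,0],"yaw": 0,"hand": 40},{"delta_pos": [0,0,0],"yaw": 0,"hand": 25},{"delta_pos": [0,0,0],"yaw": 0,"hand": 25},{"delta_pos": [0,0,0],"yaw": 0,"hand": 25}]'

```text
clock: 19.57
eef_pos: [450.3, -1.2, 42.9]
eef_rot: [3.141, 0.001, 2.74]
wrist_force: [0.0, 0.0, 4.3]
finger_gap: 31.2
```

>>> drive_tool --steps '[{"delta_pos": [0,0,0],"yaw": 0,"hand": 25},{"delta_pos": [0,0,0],"yaw": 0,"hand": 25},{"delta_pos": [0,0,0],"yaw": 0,"hand": 25}]'

```text
clock: 19.82
eef_pos: [450.4, -1.3, 42.9]
eef_rot: [3.141, 0.001, 2.74]
wrist_force: [-1.5, -0.4, 6.3]
finger_gap: 31.5
```

>>> drive_tool --steps '[{"delta_pos": [0,0,5],"yaw": 0,"hand": 25},{"delta_pos": [0,0,20],"yaw": 0,"hand": 25},{"delta_pos": [0,0,35],"yaw": 0,"hand": 25},{"delta_pos": [0,0,25],"yaw": 0,"hand": 25},{"delta_pos": [0,0,10],"yaw": 0,"hand": 25}]'

```text
clock: 20.23
eef_pos: [451.1, -1.3, 140.7]
eef_rot: [3.14, 0.004, 2.74]
wrist_force: [1.3, -0.9, -1.4]
finger_gap: 31.1
```

>>> drive_tool --steps '[{"delta_pos": [3.5,18,0],"yaw": 0,"hand": 25},{"delta_pos": [7,38,0],"yaw": 0,"hand": 25},{"delta_pos": [7,38,0],"yaw": 0,"hand": 25},{"delta_pos": [7,38,0],"yaw": 0,"hand": 25},{"delta_pos": [7,38,0],"yaw": 0,"hand": 25}]'

```text
clock: 20.65
eef_pos: [481.2, 170.5, 136.7]
eef_rot: [-3.141, -0.001, 2.739]
wrist_force: [0.8, -0.8, -1.9]
finger_gap: 31.1
```

>>> drive_tool --steps '[{"delta_pos": [6,33,0],"yaw": 0,"hand": 25},{"delta_pos": [3,15,0],"yaw": 0,"hand": 25},{"delta_pos": [0,2.5,0],"yaw": 0,"hand": 25},{"delta_pos": [0,0,-25],"yaw": 0,"hand": 25},{"delta_pos": [0,0,0],"yaw": 0,"hand": 25}]'

```text
clock: 21.07
eef_pos: [488.8, 218.0, 108.7]
eef_rot: [-3.137, -0.004, 2.74]
wrist_force: [-0.7, -0.2, -2.6]
finger_gap: 31.5
```

Run:
```python
from h import *
c=manip.camera('wrist'); save('wrist11',c['frame'])
print(manip.read_state()['eef_pos'])
```

```text
[489.32425676 217.93110629 110.4732987 ]
```

View pics/wrist11.png

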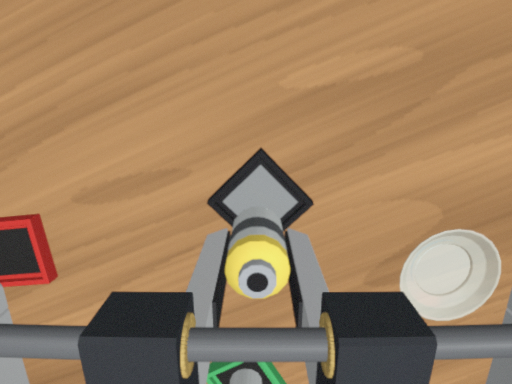

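Yellow is held upright, lined up with the spare tray at (260,200). I lower it from a commanded z of 112.4 to 42.

>>> drive_tool --steps '[{"delta_pos": [0,0,-20],"yaw": 0,"hand": 25},{"delta_pos": [0,0,-20],"yaw": 0,"hand": 25},{"delta_pos": [0,0,-11],"yaw": 0,"hand": 25},{"delta_pos": [0,0,-5],"yaw": 0,"hand": 25},{"delta_pos": [0,0,0],"yaw": 0,"hand": 25}]'

```text
clock: 21.53
eef_pos: [490.4, 218.7, 56.1]
eef_rot: [-3.141, -0.001, 2.739]
wrist_force: [0.0, 0.6, -1.5]
finger_gap: 31.6
```

>>> drive_tool --steps '[{"delta_pos": [0,0,-6],"yaw": 0,"hand": 25},{"delta_pos": [0,0,-4],"yaw": 0,"hand": 25},{"delta_pos": [0,0,-2],"yaw": 0,"hand": 25},{"delta_pos": [0,0,-2],"yaw": 0,"hand": 25},{"delta_pos": [0,0,0],"yaw": 0,"hand": 25}]'

```text
clock: 21.95
eef_pos: [490.9, 219.4, 43.0]
eef_rot: [3.141, 0.001, 2.74]
wrist_force: [-1.2, -0.7, 2.3]
finger_gap: 31.4
```

>>> drive_tool --steps '[{"delta_pos": [0,0,-0.4],"yaw": 0,"hand": 25},{"delta_pos": [0,0,0],"yaw": 0,"hand": 25}]'

```text
clock: 22.12
eef_pos: [490.9, 219.4, 42.9]
eef_rot: [3.141, 0.001, 2.74]
wrist_force: [-3.5, -1.7, 7.2]
finger_gap: 31.4
```

Touching down, force +7 N. Release.

>>> drive_tool --steps '[{"delta_pos": [0,0,0.4],"yaw": 0,"hand": 34},{"delta_pos": [0,0,0],"yaw": 0,"hand": 40},{"delta_pos": [0,0,0],"yaw": 0,"hand": 60},{"delta_pos": [0,0,0],"yaw": 0,"hand": 60},{"delta_pos": [0,0,0],"yaw": 0,"hand": 60}]'

```text
clock: 22.53
eef_pos: [490.6, 219.3, 42.4]
eef_rot: [-3.142, -0.0, 2.74]
wrist_force: [-0.1, 0.1, 0.9]
finger_gap: 57.0
```

>>> drive_tool --steps '[{"delta_pos": [0,0,0],"yaw": 0,"hand": 60},{"delta_pos": [0,0,20],"yaw": 0,"hand": 60},{"delta_pos": [0,0,30],"yaw": 0,"hand": 60},{"delta_pos": [0,0,30],"yaw": 0,"hand": 60},{"delta_pos": [0,0,10],"yaw": 0,"hand": 60}]'

```text
clock: 22.95
eef_pos: [491.8, 219.8, 136.4]
eef_rot: [3.138, 0.004, 2.74]
wrist_force: [-0.1, -0.2, 0.8]
finger_gap: 59.8
```

>>> drive_tool --steps '[{"delta_pos": [0,-38,0],"yaw": 0,"hand": 60},{"delta_pos": [0,-38,0],"yaw": 0,"hand": 60},{"delta_pos": [0,-38,0],"yaw": 0,"hand": 60},{"delta_pos": [0,-38,0],"yaw": 0,"hand": 60},{"delta_pos": [0,-38,0],"yaw": 0,"hand": 60}]'

```text
clock: 23.37
eef_pos: [490.1, 27.7, 132.1]
eef_rot: [-3.141, -0.0, 2.74]
wrist_force: [0.7, -0.4, -0.6]
finger_gap: 59.6
```

>>> drive_tool --steps '[{"delta_pos": [0,-38,0],"yaw": 0,"hand": 60},{"delta_pos": [0,-38,0],"yaw": 0,"hand": 60},{"delta_pos": [0,-38,0],"yaw": 0,"hand": 60},{"delta_pos": [0,-38,0],"yaw": 0,"hand": 60},{"delta_pos": [0,-38,0],"yaw": 0,"hand": 60}]'

```text
clock: 23.78
eef_pos: [490.1, -162.6, 132.1]
eef_rot: [3.142, -0.0, 2.74]
wrist_force: [1.2, 0.7, 1.1]
finger_gap: 60.3
```

>>> drive_tool --steps '[{"delta_pos": [0,-28,0],"yaw": 0,"hand": 60},{"delta_pos": [1,-11.5,0],"yaw": 0,"hand": 60},{"delta_pos": [0,0,-20],"yaw": 0,"hand": 60},{"delta_pos": [0,0,0],"yaw": 0,"hand": 60},{"delta_pos": [0,0,0],"yaw": 0,"hand": 60}]'

```text
clock: 24.2
eef_pos: [491.2, -199.4, 111.7]
eef_rot: [3.141, -0.002, 2.74]
wrist_force: [0.6, 0.4, -0.1]
finger_gap: 59.7
```

Run:
```python
from h import *
c=manip.camera('wrist'); save('wrist12',c['frame']);np.savez('wrist12.npz',**{k:np.array(v) for k,v in c.items()})
print(manip.read_state()['eef_pos'])
```

```text
[ 491.60569996 -199.39373221  112.49058864]
```

View pics/wrist12.png

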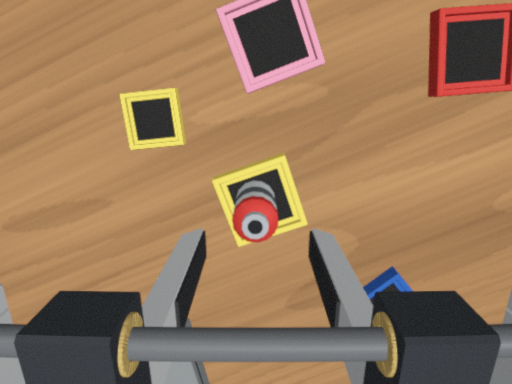

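Red tip at (256,227) is centred between the jaws. The larger yellow tray is around (260,200), with the small yellow one at (153,119) and pink at (271,42). Checking positions.

Run:
```python
from h import *
c={k:v for k,v in np.load('wrist12.npz').items()}
A=atz(c,70.5); print(A[227,256].round(1))
A=atz(c,14); print(np.mean([A[v,u] for v,u in [(155,286),(183,213),(245,239),(221,307)]],0))
```

```text
[ 490.1 -200.4   70.5]
[ 492.54436458 -197.02940528   14.        ]
```

>>> drive_tool --steps '[{"delta_pos": [0,-1,-22],"yaw": 0,"hand": 60},{"delta_pos": [0,0,-25],"yaw": 0,"hand": 60},{"delta_pos": [0,0,-15],"yaw": 0,"hand": 60},{"delta_pos": [0,0,-8],"yaw": 0,"hand": 60},{"delta_pos": [0,0,0],"yaw": 0,"hand": 60}]'

```text
clock: 24.67
eef_pos: [491.4, -200.4, 41.7]
eef_rot: [3.141, -0.002, 2.741]
wrist_force: [-0.2, -0.6, 0.8]
finger_gap: 59.9
```

>>> drive_tool --steps '[{"delta_pos": [0,0,0],"yaw": 0,"hand": 50},{"delta_pos": [0,0,0],"yaw": 0,"hand": 40},{"delta_pos": [0,0,0],"yaw": 0,"hand": 25},{"delta_pos": [0,0,0],"yaw": 0,"hand": 25},{"delta_pos": [0,0,0],"yaw": 0,"hand": 25}]'

```text
clock: 25.08
eef_pos: [491.9, -201.3, 43.1]
eef_rot: [-3.142, 0.001, 2.74]
wrist_force: [0.2, 1.7, 4.9]
finger_gap: 31.4
```

>>> drive_tool --steps '[{"delta_pos": [0,0,0],"yaw": 0,"hand": 25},{"delta_pos": [0,0,0],"yaw": 0,"hand": 25},{"delta_pos": [0,0,0],"yaw": 0,"hand": 25}]'

```text
clock: 25.33
eef_pos: [491.9, -201.3, 43.1]
eef_rot: [3.142, 0.001, 2.74]
wrist_force: [-0.8, 1.2, 5.9]
finger_gap: 31.3
```

>>> drive_tool --steps '[{"delta_pos": [0,0,5],"yaw": 0,"hand": 25},{"delta_pos": [0,0,20],"yaw": 0,"hand": 25},{"delta_pos": [0,0,35],"yaw": 0,"hand": 25},{"delta_pos": [0,0,25],"yaw": 0,"hand": 25},{"delta_pos": [0,0,10],"yaw": 0,"hand": 25}]'

```text
clock: 25.75
eef_pos: [492.6, -201.7, 141.1]
eef_rot: [-3.141, 0.005, 2.74]
wrist_force: [-0.2, 0.2, -0.6]
finger_gap: 31.5
```

>>> drive_tool --steps '[{"delta_pos": [-4,18,0],"yaw": 0,"hand": 25},{"delta_pos": [-8,38,0],"yaw": 0,"hand": 25},{"delta_pos": [-8,38,0],"yaw": 0,"hand": 25},{"delta_pos": [-8,38,0],"yaw": 0,"hand": 25},{"delta_pos": [-8,38,0],"yaw": 0,"hand": 25}]'

```text
clock: 26.17
eef_pos: [454.4, -29.8, 136.7]
eef_rot: [-3.141, -0.001, 2.739]
wrist_force: [1.4, 0.4, -0.9]
finger_gap: 31.6
```

>>> drive_tool --steps '[{"delta_pos": [-5,22,0],"yaw": 0,"hand": 25},{"delta_pos": [-1,7.5,0],"yaw": 0,"hand": 25},{"delta_pos": [0,0,0],"yaw": 0,"hand": 25},{"delta_pos": [0,0,-25],"yaw": 0,"hand": 25},{"delta_pos": [0,0,0],"yaw": 0,"hand": 25}]'

```text
clock: 26.58
eef_pos: [448.4, -2.6, 109.4]
eef_rot: [-3.14, -0.004, 2.739]
wrist_force: [-1.0, 0.6, -3.5]
finger_gap: 31.6
```

Run:
```python
from h import *
c=manip.camera('wrist'); save('wrist13',c['frame'])
print(manip.read_state()['eef_pos'])
```

```text
[448.77910414  -2.70619226 110.93803933]
```

View pics/wrist13.png

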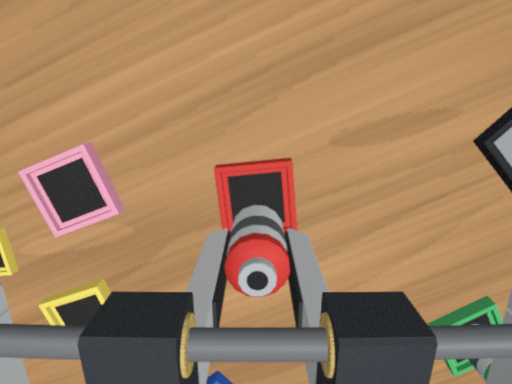

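Red is held upright, lined up with the red tray at (256,198). Lowering.

>>> drive_tool --steps '[{"delta_pos": [0,0,-20],"yaw": 0,"hand": 25},{"delta_pos": [0,0,-20],"yaw": 0,"hand": 25},{"delta_pos": [0,0,-11],"yaw": 0,"hand": 25},{"delta_pos": [0,0,-5],"yaw": 0,"hand": 25},{"delta_pos": [0,0,0],"yaw": 0,"hand": 25}]'

```text
clock: 27.05
eef_pos: [449.5, -2.4, 56.1]
eef_rot: [-3.141, -0.001, 2.739]
wrist_force: [-0.5, 1.0, -1.7]
finger_gap: 31.4
```

>>> drive_tool --steps '[{"delta_pos": [0,0,-6],"yaw": 0,"hand": 25},{"delta_pos": [0,0,-4],"yaw": 0,"hand": 25},{"delta_pos": [0,0,-2],"yaw": 0,"hand": 25},{"delta_pos": [0,0,-1.5],"yaw": 0,"hand": 25},{"delta_pos": [0,0,0],"yaw": 0,"hand": 25}]'

```text
clock: 27.47
eef_pos: [449.8, -1.8, 43.2]
eef_rot: [3.142, 0.0, 2.74]
wrist_force: [0.8, 0.6, -1.6]
finger_gap: 31.5
```

>>> drive_tool --steps '[{"delta_pos": [0,0,-0.4],"yaw": 0,"hand": 25},{"delta_pos": [0,0,0],"yaw": 0,"hand": 25}]'

```text
clock: 27.63
eef_pos: [449.8, -1.7, 43.1]
eef_rot: [3.141, 0.001, 2.74]
wrist_force: [-2.5, -1.1, 6.3]
finger_gap: 31.4
```

>>> drive_tool --steps '[{"delta_pos": [0,0,0],"yaw": 0,"hand": 34},{"delta_pos": [0,0,0],"yaw": 0,"hand": 40},{"delta_pos": [0,0,0],"yaw": 0,"hand": 60},{"delta_pos": [0,0,0],"yaw": 0,"hand": 60},{"delta_pos": [0,0,0],"yaw": 0,"hand": 60}]'

```text
clock: 28.05
eef_pos: [449.6, -1.7, 42.5]
eef_rot: [3.142, -0.0, 2.74]
wrist_force: [-0.1, -0.5, 0.2]
finger_gap: 56.4
```

>>> drive_tool --steps '[{"delta_pos": [0,0,0],"yaw": 0,"hand": 60},{"delta_pos": [0,0,20],"yaw": 0,"hand": 60},{"delta_pos": [0,0,30],"yaw": 0,"hand": 60},{"delta_pos": [0,0,30],"yaw": 0,"hand": 60},{"delta_pos": [0,0,10],"yaw": 0,"hand": 60}]'

```text
clock: 28.47
eef_pos: [450.8, -1.8, 136.2]
eef_rot: [3.14, 0.004, 2.74]
wrist_force: [0.6, -0.8, 0.5]
finger_gap: 59.6
```

Run:
```python
from h import *
c=manip.camera('wrist'); save('wrist14',c['frame'])
print(manip.read_state()['eef_pos'])
```

```text
[451.12235665  -1.79300998 136.26387946]
```

View pics/wrist14.png

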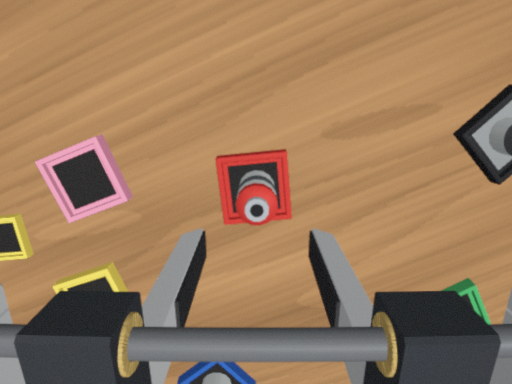

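Red stands in the red tray, tip at (257,209). Last is yellow, from spare to the yellow tray.

>>> drive_tool --steps '[{"delta_pos": [7,38,0],"yaw": 0,"hand": 60},{"delta_pos": [7,38,0],"yaw": 0,"hand": 60},{"delta_pos": [7,38,0],"yaw": 0,"hand": 60},{"delta_pos": [7,38,0],"yaw": 0,"hand": 60},{"delta_pos": [7,38,0],"yaw": 0,"hand": 60}]'

```text
clock: 28.93
eef_pos: [484.2, 190.1, 131.3]
eef_rot: [-3.141, -0.001, 2.74]
wrist_force: [0.3, -0.5, 0.9]
finger_gap: 59.9
```

>>> drive_tool --steps '[{"delta_pos": [5,25,0],"yaw": 0,"hand": 60},{"delta_pos": [1,6,-10],"yaw": 0,"hand": 60},{"delta_pos": [0,0,-20],"yaw": 0,"hand": 60},{"delta_pos": [0,0,0],"yaw": 0,"hand": 60},{"delta_pos": [0,0,0],"yaw": 0,"hand": 60}]'

```text
clock: 29.35
eef_pos: [489.8, 218.4, 101.0]
eef_rot: [-3.139, -0.002, 2.739]
wrist_force: [0.2, -1.1, 0.6]
finger_gap: 59.5
```

Run:
```python
from h import *
c=manip.camera('wrist'); save('wrist15',c['frame'])
print(manip.read_state()['eef_pos'])
```

```text
[490.38480123 218.55952579 102.16732072]
```

View pics/wrist15.png

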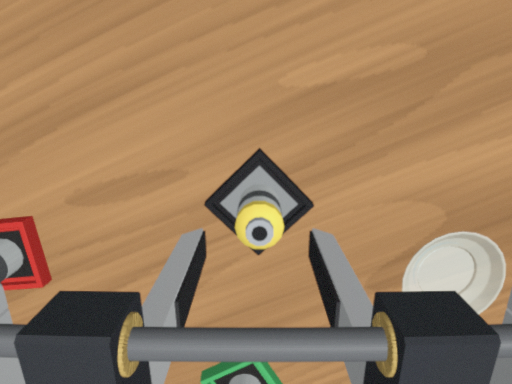

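Yellow tip at (259,233) is centred. Commanded z 102.5; down 60.

>>> drive_tool --steps '[{"delta_pos": [0,0,-20],"yaw": 0,"hand": 60},{"delta_pos": [0,0,-22],"yaw": 0,"hand": 60},{"delta_pos": [0,0,-12],"yaw": 0,"hand": 60},{"delta_pos": [0,0,-6],"yaw": 0,"hand": 60},{"delta_pos": [0,0,0],"yaw": 0,"hand": 60}]'

```text
clock: 29.82
eef_pos: [490.4, 218.9, 42.1]
eef_rot: [-3.141, -0.001, 2.739]
wrist_force: [0.2, 0.4, 0.2]
finger_gap: 59.8
```

>>> drive_tool --steps '[{"delta_pos": [0,0,0],"yaw": 0,"hand": 50},{"delta_pos": [0,0,0],"yaw": 0,"hand": 40},{"delta_pos": [0,0,0],"yaw": 0,"hand": 25},{"delta_pos": [0,0,0],"yaw": 0,"hand": 25},{"delta_pos": [0,0,0],"yaw": 0,"hand": 25}]'

```text
clock: 30.23
eef_pos: [490.8, 219.4, 43.1]
eef_rot: [3.141, 0.001, 2.74]
wrist_force: [0.2, -0.4, 4.2]
finger_gap: 31.7
```

>>> drive_tool --steps '[{"delta_pos": [0,0,0],"yaw": 0,"hand": 25},{"delta_pos": [0,0,0],"yaw": 0,"hand": 25},{"delta_pos": [0,0,0],"yaw": 0,"hand": 25}]'

```text
clock: 30.48
eef_pos: [490.8, 219.4, 43.1]
eef_rot: [3.141, 0.001, 2.74]
wrist_force: [-1.6, -0.4, 5.6]
finger_gap: 31.6
```

>>> drive_tool --steps '[{"delta_pos": [0,0,5],"yaw": 0,"hand": 25},{"delta_pos": [0,0,20],"yaw": 0,"hand": 25},{"delta_pos": [0,0,35],"yaw": 0,"hand": 25},{"delta_pos": [0,0,25],"yaw": 0,"hand": 25},{"delta_pos": [0,0,10],"yaw": 0,"hand": 25}]'

```text
clock: 30.9
eef_pos: [491.6, 219.7, 141.1]
eef_rot: [3.139, 0.003, 2.74]
wrist_force: [0.1, -0.2, -1.9]
finger_gap: 31.7
```

>>> drive_tool --steps '[{"delta_pos": [0,-18,0],"yaw": 0,"hand": 25},{"delta_pos": [0,-38,0],"yaw": 0,"hand": 25},{"delta_pos": [0,-38,0],"yaw": 0,"hand": 25},{"delta_pos": [0,-38,0],"yaw": 0,"hand": 25},{"delta_pos": [0,-38,0],"yaw": 0,"hand": 25}]'

```text
clock: 31.32
eef_pos: [489.8, 47.7, 136.7]
eef_rot: [-3.141, -0.001, 2.74]
wrist_force: [1.0, -1.0, -0.8]
finger_gap: 31.4
```

>>> drive_tool --steps '[{"delta_pos": [0,-38,0],"yaw": 0,"hand": 25},{"delta_pos": [0,-38,0],"yaw": 0,"hand": 25},{"delta_pos": [0,-38,0],"yaw": 0,"hand": 25},{"delta_pos": [1,-38,0],"yaw": 0,"hand": 25},{"delta_pos": [1,-38,0],"yaw": 0,"hand": 25}]'

```text
clock: 31.73
eef_pos: [491.9, -142.5, 136.8]
eef_rot: [-3.142, -0.001, 2.74]
wrist_force: [0.2, -0.1, -0.8]
finger_gap: 31.3
```

>>> drive_tool --steps '[{"delta_pos": [1,-36,0],"yaw": 0,"hand": 25},{"delta_pos": [0.5,-15,0],"yaw": 0,"hand": 25},{"delta_pos": [0,-4,0],"yaw": 0,"hand": 25},{"delta_pos": [0,0,-25],"yaw": 0,"hand": 25},{"delta_pos": [0,0,0],"yaw": 0,"hand": 25}]'

```text
clock: 32.15
eef_pos: [492.3, -194.5, 108.7]
eef_rot: [3.141, -0.006, 2.74]
wrist_force: [-0.5, 0.8, -2.5]
finger_gap: 31.7
```

Run:
```python
from h import *
c=manip.camera('wrist'); save('wrist16',c['frame'])
print(manip.read_state()['eef_pos'])
```

```text
[ 492.87101528 -194.48686134  110.50940582]
```

View pics/wrist16.png

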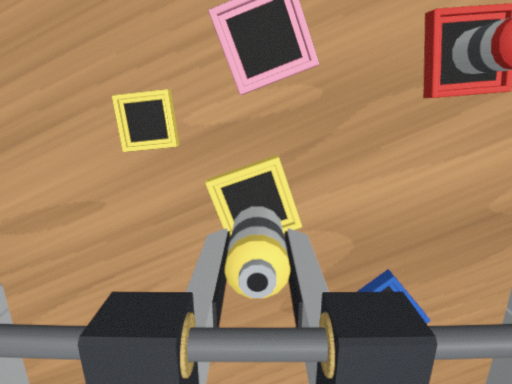

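Yellow is held upright, lined up with the larger yellow tray at (254,200). Lowering.

>>> drive_tool --steps '[{"delta_pos": [0,-1,-20],"yaw": 0,"hand": 25},{"delta_pos": [0,0,-20],"yaw": 0,"hand": 25},{"delta_pos": [0,0,-11],"yaw": 0,"hand": 25},{"delta_pos": [0,0,-5],"yaw": 0,"hand": 25},{"delta_pos": [0,0,0],"yaw": 0,"hand": 25}]'

```text
clock: 32.62
eef_pos: [493.9, -196.1, 56.2]
eef_rot: [3.141, -0.001, 2.74]
wrist_force: [0.1, 0.9, -0.9]
finger_gap: 31.8
```

>>> drive_tool --steps '[{"delta_pos": [0,0,-6],"yaw": 0,"hand": 25},{"delta_pos": [0,0,-4],"yaw": 0,"hand": 25},{"delta_pos": [0,0,-2],"yaw": 0,"hand": 25},{"delta_pos": [0,0,-1.5],"yaw": 0,"hand": 25},{"delta_pos": [0,0,0],"yaw": 0,"hand": 25}]'

```text
clock: 33.03
eef_pos: [494.2, -196.8, 43.2]
eef_rot: [-3.142, 0.0, 2.74]
wrist_force: [-0.7, -1.0, -1.5]
finger_gap: 31.5
```

>>> drive_tool --steps '[{"delta_pos": [0,0,-0.4],"yaw": 0,"hand": 25},{"delta_pos": [0,0,0],"yaw": 0,"hand": 25}]'

```text
clock: 33.2
eef_pos: [494.2, -196.8, 43.1]
eef_rot: [-3.142, 0.001, 2.74]
wrist_force: [-0.8, 0.1, 2.6]
finger_gap: 31.4
```

Touched down. Release, lift and move away towards the base for a clear view.

>>> drive_tool --steps '[{"delta_pos": [0,0,0],"yaw": 0,"hand": 34},{"delta_pos": [0,0,0],"yaw": 0,"hand": 40},{"delta_pos": [0,0,0],"yaw": 0,"hand": 60},{"delta_pos": [0,0,0],"yaw": 0,"hand": 60},{"delta_pos": [0,0,0],"yaw": 0,"hand": 60}]'

```text
clock: 33.62
eef_pos: [494.1, -196.7, 42.6]
eef_rot: [-3.142, 0.0, 2.74]
wrist_force: [-0.2, 0.0, 1.2]
finger_gap: 56.5
```

>>> drive_tool --steps '[{"delta_pos": [0,0,0],"yaw": 0,"hand": 60},{"delta_pos": [0,0,20],"yaw": 0,"hand": 60},{"delta_pos": [0,0,35],"yaw": 0,"hand": 60},{"delta_pos": [0,0,35],"yaw": 0,"hand": 60},{"delta_pos": [0,0,35],"yaw": 0,"hand": 60}]'

```text
clock: 34.03
eef_pos: [493.8, -196.6, 169.1]
eef_rot: [3.142, -0.001, 2.74]
wrist_force: [0.1, 0.1, 0.6]
finger_gap: 60.1
```

>>> drive_tool --steps '[{"delta_pos": [-15,-35,5],"yaw": 0,"hand": 60},{"delta_pos": [-15,-35,5],"yaw": 0,"hand": 60},{"delta_pos": [-15,-35,5],"yaw": 0,"hand": 60},{"delta_pos": [-15,-35,5],"yaw": 0,"hand": 60},{"delta_pos": [-15,-35,5],"yaw": 0,"hand": 60}]'

```text
clock: 34.45
eef_pos: [418.1, -373.2, 193.1]
eef_rot: [-3.141, 0.0, 2.74]
wrist_force: [0.4, -0.3, -0.3]
finger_gap: 59.9
```

>>> drive_tool --steps '[{"delta_pos": [-15,-20,0],"yaw": 0,"hand": 60},{"delta_pos": [0,0,0],"yaw": 0,"hand": 60},{"delta_pos": [0,0,0],"yaw": 0,"hand": 60}]'

```text
clock: 34.7
eef_pos: [403.4, -392.4, 192.4]
eef_rot: [3.141, -0.0, 2.738]
wrist_force: [1.0, 0.7, -0.1]
finger_gap: 59.8
```

Run:
```python
from h import *
for n in ['top','scene']:
    c=manip.camera(n); f=c['frame']; np.savez(n+'9.npz',**{k:np.array(v) for k,v in c.items()})
    s=f[100:300,110:420] if n=='top' else f[60:300,70:450]
    save(n+'9',cv2.resize(s,None,fx=2.1,fy=2.1,interpolation=cv2.INTER_CUBIC))
print(manip.read_state()['eef_pos'])
```

```text
[ 404.41698721 -391.06637173  192.51772231]
```

View pics/top9.png

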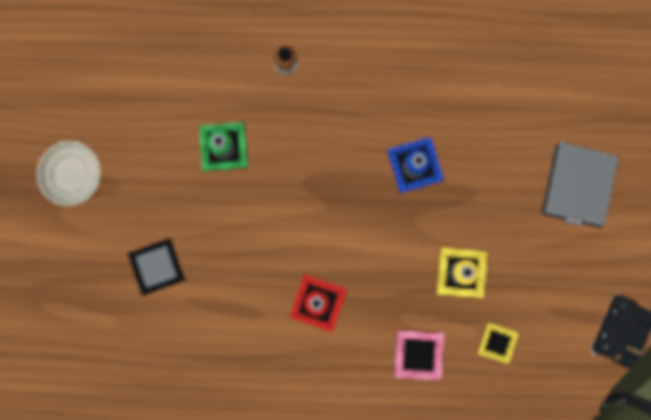

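View pics/scene9.png

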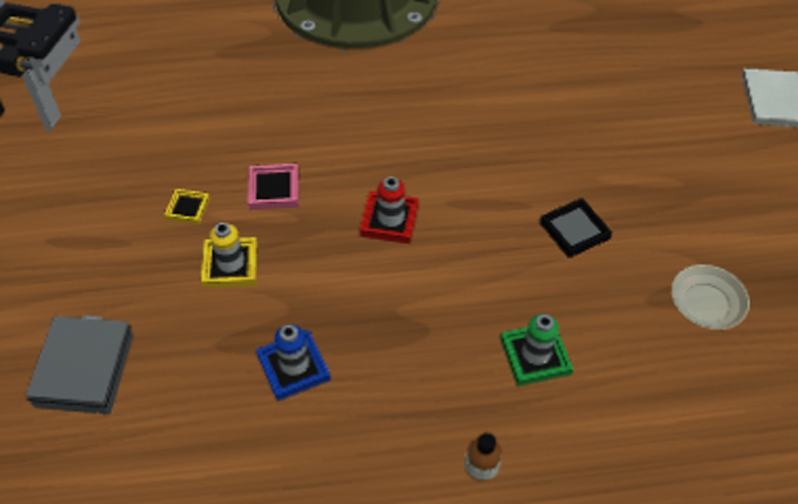

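All four stand in their own trays: green (223,147), blue (415,165), red (318,303) and yellow (463,272) in the top crop. The spare tray at (156,266) is empty, the bystanders haven't moved, and the arm is clear. Handing in.

```bash
python3 -c "
from cell import manip
s=manip.read_state();print(s['clock'],abs(s['qd']).max());print(manip.sign_off())"
```

```text
34.8 0.01496651216595005
the job is handed in; nothing more can be done
None
```

All four objectives now stand upright in the trays of their own colour, and I handed the job in at 34.8 s. The hand-in reports no verdict.

I swapped blue and green first, then yellow and red, parking blue and then yellow in the black tray. For the yellow tray I used the larger yellow one, and left the small yellow and pink ones alone.

- **Final views:** the last top and scene pictures show each objective in its own tray and the black tray empty. The bottle, dish and slide box look unmoved, though I judged that by eye. The arm was well clear.
- **Placement:** the tool positions at release put each objective within about 2 mm of its tray centre. I did not measure them again from the final pictures.
- **Forces:** the highest contact force reported at the end of a move was about 7 N, and nothing was dropped or tipped.
- **Disagreements:** my position estimates from the top and wrist cameras differed by up to about 4 mm. The measured tool height ran about 1 mm above the commanded height while gripping. Neither affected a grasp or a placing.

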